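Seat and latch the pulled-out drive caddy

TASK

One drive caddy of the open server stands pulled out of its bay with its orange lever swung open. With the fingertips push the caddy fully home by its black front face, leaving the lever open meanwhile, and then push the lever fully shut against the caddy. Do not pull the caddy further out, and leave the things lying around the server where they are; push with the fingers only, without pinching the lever between them or lifting anything.

Things in the scene. Friction and masses are not known exactly. Their poses are not given: they have to be found in the camera images.
- server: open one-unit server, fixed, 444 mm wide (463 with front ears), 320 deep, top 50 mm above the bench, steel roof over the bays. Origin: underside, middle of the front edge; x from front (robot side) to rear, y left, z up. Four bays centred at y = -165, -55, 55, 165 mm: three hold fixed caddies, home with levers shut; the fourth (any of them) holds the caddy to be seated
- caddy (a joint): how far the pulled-out caddy stands out of its bay, m: 0 fully home (face flush with the server's front edge and the other caddies), about 0.03 to 0.07 at the start, stop at 0.12. Pushing it along the server's +x closes it against about 2.5 N of friction; it stays where it is left, without spring or click
- lever (a joint): angle of that caddy's orange lever, rad: 0 shut (bar parallel to the face), about 0.9 to 1.4 at the start, stop at 1.5. Vertical pin at the left (+y) end of the face; the free end swings out towards the robot as it opens. To shut it, push the bar's outer side (its left side when open) to the right and then towards the server. Friction under 1 N at the tip; stays where left
- caddy_face (a point): point on the black front face of the pulled-out caddy, moving with it, to push against: 26 mm right (-y) of the face's middle, 28 mm above the bench. The face is flat, 104 mm wide, 38 mm high (9 to 47 mm above the bench), and clear of the open lever here. Axes as the server's: x into the bay, y left, z up
- lever_hinge (a point): the lever's pin axis, moving with the caddy: 12 mm in front of the face and 47 mm left of its middle, 28 mm above the bench. Axes as the server's. A black hinge block 10 mm wide and 28 mm high joins it to the face
- lever_tip (a point): free end of the lever, on the bar's centre line, 88 mm from the pin; the bar is 8 mm thick, 24 mm high (16 to 40 mm above the bench). Turns with the lever: its y axis points from the tip towards the pin, its -x side is the outer side to push on
- screwdriver: red-handled screwdriver lying loose on the mat at the left of the server's front; bystander, to be left where it is; about 200 mm long, origin under the middle of it, x along the blade
- dish: blue two-compartment screw dish, 90 x 70 x 22 mm, loose on the mat at the right of the server's front; bystander; origin: centre of its underside
- drive: bare spare hard drive, 147 x 102 x 26 mm, lying loose further right of the server; bystander; origin: centre of its underside
- bottle: white bottle, 60 mm across, 160 mm tall, standing left of the server; bystander; origin: centre of its underside
- spool: steel solder spool, 60 mm across, 46 mm tall, standing right of the server; bystander; origin: centre of its underside
- mug: white mug, 80 mm across, 90 mm tall, standing left of the server; bystander; origin: centre of its underside

How it is judged:
By the outcome, as a careful person would: the job done as asked, in the order asked, and still so for the second after the job is handed in, with the robot touching nothing.
It also fails if it takes over 48 s, if anything falls off the work surface, if the arm or the gripper's body presses on something with over 40 N, if the wrist force passes 120 N, or if a joint passes its speed limit or range.

ROBOT

A 6-joint arm with a two-finger parallel gripper is mounted at the origin on the work surface. World frame = base frame: x ahead of the robot, y to its left, z up, the work surface at z = 0. Lengths are in m, angles in rad, forces in N, time in s.
With the tool pointing down it reaches from about 0.35 to 0.925 m from the base axis. Payload 6.4 kg.
Tool frame: the origin (TCP) lies on the mounting face of the last link; the fingertips stand 173 mm ahead of it and the grasp point (between the pads) lies 155 mm ahead of it; z points along the fingers, y is the line along which they close (so a half turn about z gives the same grasp; the last joint's range is limited). The gripper opens to 85 mm and grips with 20 to 120 N. Pads are 22 mm wide; open, the fingers measure 114 mm over their backs; the gripper's body (76 mm by 85 mm) begins 54 mm behind the grasp point. The pads swing forward as they close: fully open they stand 13 mm farther back than shut.
Start: joints at [-0.174, 0.245, 1.558, -0, 1.339, -0.174], TCP at [0.65, 0, 0.405] pointing down, gripper open.
Joint ranges: [-3.13, 3.13], [-1.02, 2.26], [0.13, 2.54], [-0.95, 4.09], [0.21, 2.88], [-2.74, 2.74]. Speed limits (rad/s): [2.57, 2.57, 3.14, 3.14, 3.14, 3.14].

INTERFACE

Orientations are given as a rotation vector (axis times angle).
In Python, from plant import arm, eyes gives the robot as it stands. The module is installed in compiled form; this text tells all that it offers.
- The arm moves only by the tool carry_out, never from a script. Its argument "targets" is one flat list of numbers, 4 for each row, row after row: the shift along the tool's x, y, z in cm, then the turn about the tool's z in degrees. A call has exactly 10 rows; each row is the pose to reach, as a shift and turn from the pose commanded when the call began, along the tool's axes at that moment; what a row does not reach only later rows make up. A row lasts 1/10 s, in which the tool goes at most 50 mm and 8.59 degrees, less where a joint would pass 70% of its speed; a pose out of reach is approached as far as the arm can. A call with a gripper value outside its range is refused whole. "claw" is the opening, from 0 (shut) to 1 (fully open), set as the call begins (left out, the last holds). The fingers move at their own pace and stop on an object; "squeeze" is the grip in N (left out, the last holds). Time passes only in rows, so rows that repeat a pose let the fingers close, or fill a call up. It gives the time, the measured TCP pose, the force, the opening and the grip force at its end, in the units of the state.
- arm.state(): the state, without advancing time (a new reading comes with each control period).
- eyes.read_camera(name): name is "scene" or "side" or "wrist"; returns (picture, depth): 420x560x3 uint8, blue, green, red; 420x560 float32, m along the optical axis (not along the pixel's ray), 0 where there is no reading.
- eyes.camera_info(name): a dict with "intrinsics" (3x3 intrinsics, pixels), "R" (3x3) and "t" (3): a world point X has camera coordinates R X + t; the wrist camera has in their place "tool_from_camera" (4x4, takes a point from camera to tool coordinates, whose origin is the TCP and whose axes are the flange's). Camera axes: x right, y down, z forward; pixel columns grow to the right and rows downward; lengths in m; the calibration is good to about 2 mm. A picture is of the moment at which its call begins: read the wrist's pose just before it. camera_info takes no time and is no camera call.
- arm.job_done(): hands the job in; it is judged then, once.
The state is a dict: "clock": time; "joint_pos": joint angles; "dq": joint speeds; "joint_torque": joint torques, N m; "eef_pos": TCP position; "orientation": TCP orientation; "ft_force": force on the tool from outside, world axes, zero at the start; "moment": the same for the moment, N m; "gripper_width": finger opening in m; "gripper_force": force on a finger pad.
Only numpy, scipy, OpenCV 4.12 (cv2) and the standard library are available. Lean on these libraries where they do the work, as an engineer would, in place of code of your own. Each camera call takes 0.05 s, during which the arm holds its last target. There are 200 camera calls.

## Working session

There is one attempt and no reset: what is moved stays moved. The work goes in short steps, Python scripts to look and compute and a tool call to move; the robot and the scene stay as the last step left them, time stands still between calls to the robot, and variables do not carry over. Pictures are saved under pics/ and viewed, at most 10 in all, crops included, and the job is handed in when it is done.

Besides the shell and the picture viewer there is one more tool, called after "Emit:" as name(argument=value, ...) on one line, values as JSON. carry_out: Moves the arm, as the interface text tells. Its arguments: {"type":"object","properties":{"targets":{"type":"array"},"claw":{"type":"number"},"squeeze":{"type":"number"}},"required":["targets"]}

```bash
mkdir -p pics; cat > h.py <<'E'
import numpy as np,cv2
from plant import arm,eyes
from scipy.spatial.transform import Rotation as Ro
def look(n,f=None):
    s=arm.state(); im,d=eyes.read_camera(n); c=eyes.camera_info(n)
    K=np.array(c["intrinsics"]); v,u=np.mgrid[:420,:560]
    P=np.stack([(u-K[0,2])/K[0,0]*d,(v-K[1,2])/K[1,1]*d,d],-1)
    if n=="wrist":
        T=np.array(c["tool_from_camera"]); P=P@T[:3,:3].T+T[:3,3]
        P=P@Ro.from_rotvec(s["orientation"]).as_matrix().T+s["eef_pos"]
    else: P=(P-np.array(c["t"]))@np.array(c["R"])
    P[d==0]=np.nan
    if f: cv2.imwrite("pics/"+f,im)
    return im,P
E
python3 - <<'E'
from h import *
s=arm.state();print(s)
R=Ro.from_rotvec(s["orientation"]).as_matrix();print(R.round(3))
for n in("scene","wrist"):
    im,P=look(n,n+"0.png"); np.save(n+"0.npy",P)
    hsv=cv2.cvtColor(im,cv2.COLOR_BGR2HSV)
    m=(hsv[...,0]>5)&(hsv[...,0]<22)&(hsv[...,1]>150)&(hsv[...,2]>100)
    k,l,st,ce=cv2.connectedComponentsWithStats(m.astype('uint8'))
    for i in range(1,k):
        if st[i,4]>25: print(n,st[i],ce[i].round(),np.nanmedian(P[l==i],0).round(3),np.nanmin(P[l==i],0).round(3),np.nanmax(P[l==i],0).round(3))
E
```

```text
{'clock': 0.0, 'joint_pos': array([-1.74056247e-01,  2.45828368e-01,  1.55902304e+00,  9.56564191e-06,
        1.33873623e+00, -1.74099139e-01]), 'dq': array([-0.00050756,  0.00079838,  0.00130733, -0.00024851, -0.00104935,
       -0.00044736]), 'joint_torque': array([ 6.17919522e-04, -4.29512215e+01, -3.26122355e+01, -1.30276699e-04,
        5.42047856e-03, -1.36905024e-05]), 'eef_pos': array([6.49769815e-01, 7.55886362e-05, 4.03566003e-01]), 'orientation': array([-2.22023699e+00, -2.22032731e+00,  1.78568818e-03]), 'ft_force': array([-0.46813521,  0.55792326, -0.61953262]), 'moment': array([ 0.00356344, -0.00780483, -0.04779751]), 'gripper_force': 0.0, 'gripper_width': 0.08499959546095942}
[[-0.     1.    -0.002]
 [ 1.     0.     0.   ]
 [ 0.    -0.002 -1.   ]]
scene [286 201  22  14 119] [296. 207.] [0.556 0.022 0.033] [0.521 0.002 0.019] [0.589 0.044 0.041]
wrist [253  15  12  96 902] [259.  61.] [0.632 0.118 0.038] [ 0.624  0.072 -0.002] [0.636 0.157 0.042]
wrist [152 133  67  47 646] [185. 157.] [0.552 0.026 0.038] [ 0.506 -0.006 -0.001] [0.588 0.051 0.041]
wrist [ 477  205   47   42 1616] [498. 225.] [ 0.903 -0.052  0.031] [ 0.878 -0.088  0.01 ] [ 0.943 -0.033  0.036]
wrist [261 238  10  62 509] [266. 267.] [ 0.636 -0.104  0.038] [ 0.629 -0.167 -0.002] [ 0.64  -0.065  0.041]
```

View pics/scene0.png

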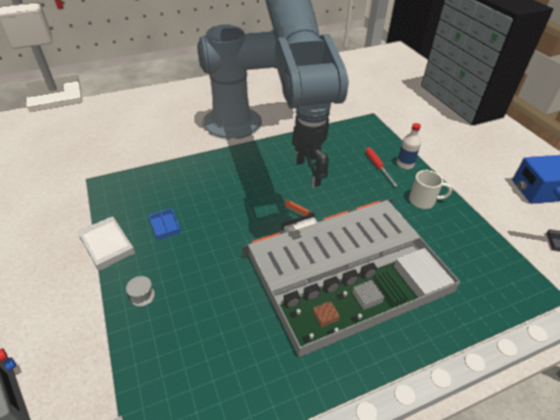

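View pics/wrist0.png

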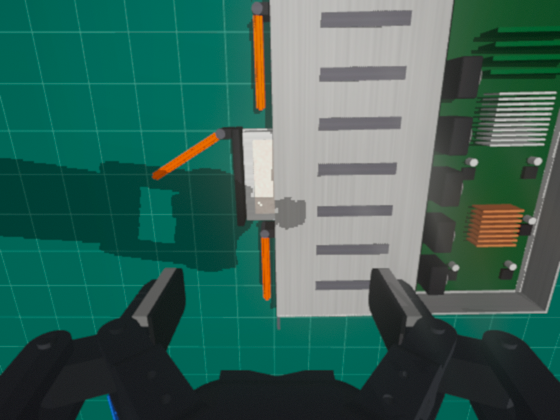

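The wrist view shows the pulled-out caddy: its black face is at columns 235-245, rows 127-223. The lever runs from its pin at about (222,132) to its tip at about (155,177), and the shut neighbours are at columns 259 and 266. I'll fit these next.

```bash
python3 - <<'E'
from h import *
P=np.load("wrist0.npy")
for p in [(222,132),(157,175),(190,155),(238,135),(238,175),(238,215),(243,215),(233,200),(258,8),(265,234),(260,105),(266,296),(274,60),(279,300)]: print(p,P[p[1],p[0]].round(4))
# edge of caddy face per row
for r in range(125,228,8):
    q=P[r,225:300]; ok=q[:,2]>0.035; x=q[ok]; 
    if len(x): print(r,x[0].round(4))
# roof front edge
m=(P[...,2]>0.047)&(P[...,2]<0.056)
E_=[]
for r in range(10,310,25):
    i=np.where(m[r,255:400])[0]
    if len(i): E_.append(P[r,255+i[0]]); print('roof',r,E_[-1].round(4))
E_=np.array(E_);print(np.polyfit(E_[:,1],E_[:,0],1))
E
```

```text
(222, 132) [0.5939 0.0521 0.0427]
(157, 175) [0.5221 0.0074 0.0393]
(190, 155) [0.5587 0.0284 0.0388]
(238, 135) [0.6104 0.0496 0.0472]
(238, 175) [0.6089 0.0091 0.0472]
(238, 215) [ 0.6071 -0.0351  0.0463]
(243, 215) [ 0.6126 -0.0348  0.0473]
(233, 200) [ 0.5958 -0.0322 -0.    ]
(258, 8) [0.6321 0.1611 0.0425]
(265, 234) [ 0.6358 -0.0595  0.041 ]
(260, 105) [0.6323 0.078  0.0389]
(266, 296) [ 0.636  -0.1403  0.0404]
(274, 60) [0.6464 0.1176 0.049 ]
(279, 300) [ 0.6515 -0.1391  0.0503]
125 [0.6453 0.0594 0.0497]
133 [0.5967 0.0511 0.042 ]
141 [0.6039 0.0435 0.0452]
149 [0.6046 0.0356 0.0458]
157 [0.6042 0.0274 0.0452]
165 [0.6049 0.0192 0.0456]
173 [0.6046 0.0108 0.0454]
181 [0.6055 0.0028 0.0473]
189 [ 0.605  -0.0061  0.0464]
197 [ 0.6056 -0.0151  0.0456]
205 [ 0.6054 -0.0237  0.0464]
213 [ 0.6061 -0.0327  0.0467]
221 [ 0.6056 -0.0424  0.0452]
roof 10 [0.643 0.158 0.049]
roof 35 [0.6438 0.1381 0.0499]
roof 60 [0.6437 0.1173 0.0511]
roof 85 [0.6444 0.0961 0.0478]
roof 110 [0.6453 0.0734 0.0489]
roof 135 [0.6452 0.0497 0.0481]
roof 160 [0.6461 0.0251 0.05  ]
roof 185 [ 0.6461 -0.0009  0.05  ]
roof 210 [ 0.6471 -0.0285  0.0491]
roof 235 [ 0.647  -0.057   0.0499]
roof 260 [ 0.6481 -0.0877  0.0492]
roof 285 [ 0.648  -0.1187  0.0509]
[-0.01854128  0.6462114 ]
```

Emit:
carry_out(targets=[-1.2,-4,0,-0.5,-2.4,-8.5,0,-1,-2.4,-8.5,3,-1,-2.4,-8.5,7,-1,-2.4,-8.5,11,-1,-2.4,-8.5,15,-1,-2.4,-8.5,18,-1,-2.4,-8.5,20,-1,-2.4,-8.5,21,-1,-2.4,-8.5,21,-1], claw=0, squeeze=20)

```text
clock: 1.1
eef_pos: [0.5644, -0.0239, 0.1932]
orientation: [-2.2, -2.239, 0.003]
ft_force: [-0.5, 0.5, 0.2]
gripper_width: 0.0001
gripper_force: 0.0
```

Emit:
carry_out(targets=[0,1,0,0,0,2,0,0,0,2.6,0,0,0,3.1,0,0,0,3.6,0,0,0,4.1,0,0,0,4.6,0,0,0,5.0,0,0,0,5.4,0,0,0,5.7,0,0])

```text
clock: 2.1
eef_pos: [0.6223, -0.023, 0.1947]
orientation: [-2.202, -2.241, -0.0]
ft_force: [-3.5, -0.6, 2.5]
gripper_width: -0.0
gripper_force: 1.4
```

```bash
python3 - <<'E'
from h import *
im,P=look("wrist","w1.png"); np.save("w1.npy",P)
E
```

```text
(no output)
```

View pics/w1.png

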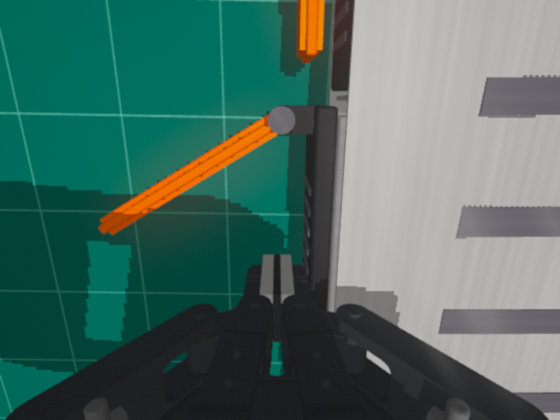

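The picture shows the caddy nearly home, with its front edge (column ~316-335) still a little ahead of the neighbour's face and the roof edge (column ~348). The lever is still open. I'll keep pushing until the force rises.

Emit:
carry_out(targets=[0,0.2,0,0,0,0.4,0,0,0,0.5,0,0,0,0.6,0,0,0,0.7,0,0,0,0.8,0,0,0,0.8,0,0,0,0.9,0,0,0,0.9,0,0,0,0.9,0,0])

```text
clock: 3.15
eef_pos: [0.631, -0.0228, 0.1946]
orientation: [-2.202, -2.241, -0.0]
ft_force: [-2.3, -0.1, -0.0]
gripper_width: 0.0002
gripper_force: 0.8
```

Emit:
carry_out(targets=[0,0.1,0,0,0,0.1,0,0,0,0.2,0,0,0,0.2,0,0,0,0.3,0,0,0,0.3,0,0,0,0.4,0,0,0,0.4,0,0,0,0.4,0,0,0,0.4,0,0])

```text
clock: 4.15
eef_pos: [0.6339, -0.0228, 0.1945]
orientation: [-2.198, -2.238, 0.006]
ft_force: [-12.1, 0.2, 6.7]
gripper_width: -0.0003
gripper_force: 6.2
```

Emit:
carry_out(targets=[0,0.1,0,0,0,0.1,0,0,0,0.15,0,0,0,0.15,0,0,0,0.15,0,0,0,0.15,0,0,0,0.15,0,0,0,0.15,0,0,0,0.15,0,0,0,0.15,0,0])

```text
clock: 5.15
eef_pos: [0.6346, -0.0228, 0.1945]
orientation: [-2.196, -2.236, 0.011]
ft_force: [-19.6, -0.6, 12.6]
gripper_width: -0.0
gripper_force: 9.7
```

```bash
python3 - <<'E'
from h import *
im,P=look("wrist","w2.png"); np.save("w2.npy",P)
hsv=cv2.cvtColor(im,cv2.COLOR_BGR2HSV)
m=(hsv[...,0]>5)&(hsv[...,0]<22)&(hsv[...,1]>150)&(hsv[...,2]>100)
k,l,st,ce=cv2.connectedComponentsWithStats(m.astype('uint8'))
for i in range(1,k):
    if st[i,4]>100:
        q=P[l==i]; q=q[q[:,2]>.034]; print(st[i],q[q[:,0].argmin()].round(4),q[q[:,0].argmax()].round(4))
E
```

```text
[ 269    0   25   63 1417] [0.6279 0.0903 0.0362] [0.6359 0.0759 0.0372]
[  99  116  178  118 4185] [0.5571 0.007  0.0378] [0.6307 0.0459 0.0376]
```

View pics/w2.png

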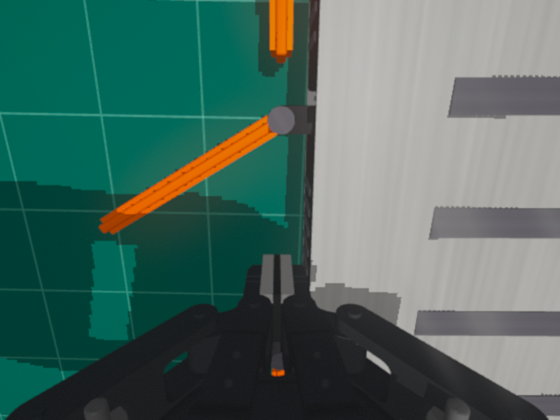

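The caddy is home: it stopped at about 20 N, and its face now lines up with the roof edge at column ~310. The lever is still open, from pin (281,120) to tip (105,227). Next I'll retract, lift over the lever and come down on its left side.

Emit:
carry_out(targets=[0,-1.2,0,0,0,-2.5,0,0,0,-2.5,-4,0,0,-2.5,-7,0,3,-5,-7,0,6,-7.5,-7,0,8,-8.5,-7,0,8,-8.5,-5,0,8,-8.5,-2,0,8,-8.5,0,0])

```text
clock: 6.2
eef_pos: [0.5503, 0.056, 0.194]
orientation: [2.2, 2.24, 0.002]
ft_force: [-0.3, -0.3, 0.0]
gripper_width: -0.0001
gripper_force: 0.0
```

```bash
python3 - <<'E'
from h import *
im,P=look("wrist","w3.png");print(arm.state()["eef_pos"])
hsv=cv2.cvtColor(im,cv2.COLOR_BGR2HSV)
m=(hsv[...,0]>5)&(hsv[...,0]<22)&(hsv[...,1]>150)&(hsv[...,2]>100)
k,l,st,ce=cv2.connectedComponentsWithStats(m.astype('uint8'))
for i in range(1,k):
    if st[i,4]>100:
        q=P[l==i]; q=q[q[:,2]>.034]; print(st[i],q[q[:,0].argmin()].round(4),q[q[:,0].argmax()].round(4))
E
```

```text
[0.54888868 0.05593608 0.190946  ]
[  436    44    86   216 10084] [0.6252 0.1545 0.0353] [0.6369 0.1564 0.0346]
[ 365  277   87   56 2615] [0.5811 0.0678 0.0667] [0.6304 0.0453 0.0373]
```

View pics/w3.png

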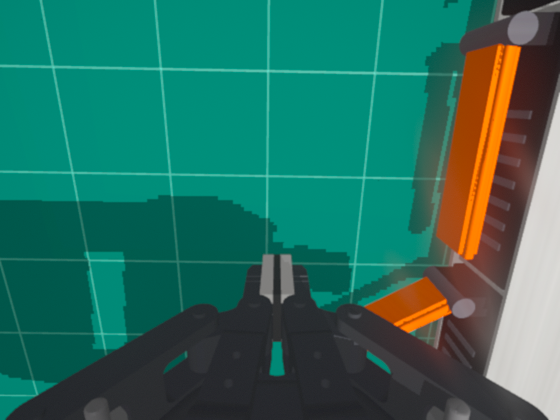

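The fingers are now left of the open lever, whose pin shows at (465,308), and clear of the neighbouring lever. I'll sweep the lever shut along its arc.

Emit:
carry_out(targets=[-0.8,1,0,0,-1.7,2,0,0,-2.4,2.2,0,0,-3,2.4,0,0,-3.6,2.7,0,0,-4.1,3,0,0,-4.7,3.4,0,0,-5.2,3.9,0,0,-5.6,4.4,0,0,-6,5,0,0])

```text
clock: 7.25
eef_pos: [0.6015, -0.0037, 0.1945]
orientation: [-2.202, -2.24, 0.001]
ft_force: [-1.3, 0.4, -0.1]
gripper_width: -0.0001
gripper_force: 0.5
```

Emit:
carry_out(targets=[-0.2,0.4,0,0,-0.4,0.8,0,0,-0.5,1.1,0,0,-0.6,1.3,0,0,-0.6,1.4,0,0,-0.6,1.5,0,0,-0.6,1.6,0,0,-0.6,1.7,0,0,-0.6,1.7,0,0,-0.6,1.7,0,0])

```text
clock: 8.25
eef_pos: [0.6176, -0.0092, 0.1945]
orientation: [-2.2, -2.24, 0.004]
ft_force: [-5.7, -2.0, 3.4]
gripper_width: 0.0002
gripper_force: 3.0
```

Contact force is rising, so I'll press slightly further to confirm the stop.

Emit:
carry_out(targets=[0,0.1,0,0,0,0.1,0,0,0,0.2,0,0,0,0.2,0,0,0,0.3,0,0,0,0.3,0,0,0,0.3,0,0,0,0.3,0,0,0,0.3,0,0,0,0.3,0,0])

```text
clock: 9.25
eef_pos: [0.6193, -0.0092, 0.1942]
orientation: [-2.196, -2.236, 0.011]
ft_force: [-16.1, -2.8, 10.5]
gripper_width: -0.0001
gripper_force: 8.0
```

Emit:
carry_out(targets=[0,-1,0,0,0,-3,0,0,0,-3,-4,0,0,-3,-8,0,0,-3,-12,0,0,-3,-16,0,0,-3,-18,0,0,-3,-20,0,0,-3,-20,0,0,-3,-20,0])

```text
clock: 10.25
eef_pos: [0.5911, -0.0094, 0.3944]
orientation: [2.202, 2.241, 0.001]
ft_force: [0.9, -0.3, -0.6]
gripper_width: 0.0005
gripper_force: 0.0
```

```bash
python3 - <<'E'
from h import *
im,P=look("wrist","w4.png");print(arm.state()["eef_pos"])
hsv=cv2.cvtColor(im,cv2.COLOR_BGR2HSV)
m=(hsv[...,0]>5)&(hsv[...,0]<22)&(hsv[...,1]>150)&(hsv[...,2]>100)
k,l,st,ce=cv2.connectedComponentsWithStats(m.astype('uint8'))
for i in range(1,k):
    if st[i,4]>100:
        q=P[l==i]; q=q[(q[:,2]>.036)]; print(st[i],np.polyfit(q[:,1],q[:,0],1).round(4),q[:,1].min(),q[:,1].max())
E
```

```text
[ 0.59093676 -0.00941478  0.39332941]
[ 315    1   16  100 1122] [-0.0179  0.6335] 0.07368387478242576 0.15673026095885553
[312 128  13  82 796] [-0.0185  0.6335] -0.03539827876514976 0.04650741979546232
[ 520  204   40   43 1363] [-2.7373  0.7573] -0.052930569005197894 -0.04598555594649812
[309 230  11  69 589] [-0.0949  0.6253] -0.14573966543704306 0.002444512679239272
```

View pics/w4.png

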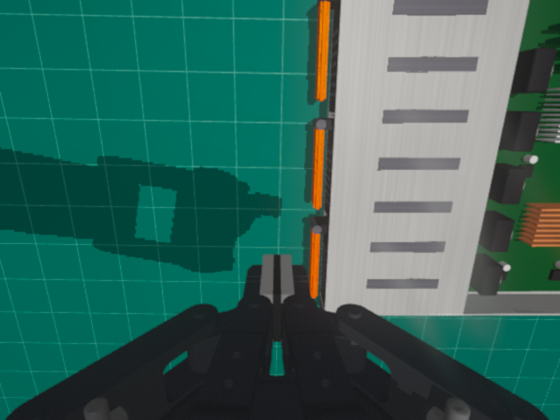

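The lever at (319,165) now lies on the same line as its neighbour (same offset, 0.6335 m; slopes -0.0185 and -0.0179). The caddy is flush and the gripper is clear.

```bash
python3 -c "
from plant import arm
print(arm.job_done())"
```

```text
the job is handed in; nothing more can be done
None
```

The caddy is pushed fully home with its lever shut in line with its neighbour's; the job was handed in after about 10 s on the robot's clock, with the arm touching nothing.

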